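Take the deep bowl out of the middle of the stack

TASK

On the counter there is a stack of three small steel bowls and one of only two. From the stack of three, lift off the top bowl, set it aside, and stand the deeper middle bowl upright on the oblong wooden serving board, wholly on it; then put the top bowl back, nested upright in the bottom bowl, which stays where it stands. Set the bowls down, do not drop them.

Things in the scene. Friction and masses are not known exactly. Their poses are not given: they have to be found in the camera images.
- bowl_top: Top bowl of the stack of three: open steel, loose, about 120 g, 46 mm tall. A straight cylinder, 66 mm outside and 60 mm inside, from 17 mm above its underside to the rim; below, it rounds in to a foot 44 mm wide. Nested, that tapered lower part drops into the mouth of the bowl below and centres itself, its underside 13 mm below that rim. Origin: centre of underside, z up; yaw does not matter.
- bowl_middle: Middle bowl of the stack of three: same foot and diameters as the top one (66 mm cylinder from 17 mm above the underside up), but 58 mm tall; about 120 g, loose. Origin: centre of underside, z up. In the stack its origin is 33 mm above the bottom bowl's, and the top bowl's is 45 mm above its own, so 45 mm of it and 33 mm of the top one show. Nothing locks them together.
- bowl_bottom: Bottom bowl, loose on the counter, just like the top one (46 mm tall, 66 mm wide, mouth 60 mm). Origin: centre of underside, z up. It stands left or right of the board; on the other side is a lookalike stack of only two bowls, not part of the job. Other kitchen things stand about, but the counter is free to 70 mm from the stack's axis and nothing between stack and board is taller than the stack.
- board: Oblong dark wooden serving board fixed on the counter: 260 mm long (its x axis), 140 mm wide (its y axis), 15 mm thick. Origin: centre of its underside, 15 mm below its flat top. Its length points roughly away from the robot. Empty at the start: two bowls can stand on it, one on each half of its length, with room for fingers closing across its width.
Not all that is in view belongs to the job. What is shaped like the bowl_middle but pink is not meant.

How it is judged (in metres and radians):
On the way, in this order (a step that is already met when the one before it is completed fails the run):
1. the top bowl has been taken off while the middle bowl is still in the bottom bowl (horizontal distance between bowl_top and bowl_middle above 0.07 m and horizontal distance between bowl_middle and bowl_bottom below 0.015 m and z of bowl_middle in the frame of bowl_bottom below 0.042 m), for 0.2 s.
2. the middle bowl stands upright on the board and is let go (x of bowl_middle in the frame of board between -0.11 and 0.11 m and y of bowl_middle in the frame of board between -0.05 and 0.05 m and z of bowl_middle in the frame of board below 0.02 m and angle between bowl_middle's own z axis and vertical below 0.17 rad and contact force between the fingers and bowl_middle below 0.1 N), for 0.2 s.
At the end, for the whole second after the job is handed in: Middle bowl at rest on the board, upright within 10 deg, its centre 20 mm or more inside every edge; top bowl at rest on the bottom bowl's rim, centred within 12 mm, upright within 10 deg; bottom bowl upright on the counter within 30 mm of its start (x of bowl_middle in the frame of board between -0.11 and 0.11 m and y of bowl_middle in the frame of board between -0.05 and 0.05 m and z of bowl_middle in the frame of board between 0.01 and 0.02 m and angle between each of bowl_middle, bowl_top, bowl_bottom's own z axis and vertical below 0.17 rad and linear speed of each of bowl_middle, bowl_top below 0.02 m/s and horizontal distance between bowl_top and bowl_bottom below 0.012 m and z of bowl_top in the frame of bowl_bottom between 0.026 and 0.04 m and height (world z) of bowl_bottom below 0.01 m and distance of bowl_bottom from where it was at the start of the episode below 0.03 m); the robot touches nothing.
It fails at once if the top bowl is dropped or knocked flying (over 0.8 m/s while not in the fingers) (linear speed of bowl_top above 0.8 m/s and contact force between the fingers and bowl_top below 0.05 N).
It fails at once if the middle bowl is dropped or knocked flying (over 0.8 m/s while not in the fingers) (linear speed of bowl_middle above 0.8 m/s and contact force between the fingers and bowl_middle below 0.05 N).
It also fails if it takes over 69 s, if anything falls off the work surface, if the arm or the gripper's body presses on something with over 40 N, if the wrist force passes 120 N, or if a joint passes its speed limit or range.

ROBOT

A 6-joint arm with a two-finger parallel gripper is mounted at the origin on the work surface. World frame = base frame: x ahead of the robot, y to its left, z up, the work surface at z = 0. Lengths are in m, angles in degrees, forces in N, time in s.
With the tool pointing down it reaches from about 0.275 to 1 m from the base axis. Payload 8.4 kg.
Tool frame: the origin (TCP) lies on the mounting face of the last link; the fingertips stand 173 mm ahead of it and the grasp point (between the pads) lies 155 mm ahead of it (grip_point_offset is the distance from the TCP to the grasp point, in m); z points along the fingers, y is the direction in which the jaws open and shut (so a half turn about z gives the same grasp; the last joint's range is limited). The gripper opens to 85 mm and grips with 20 to 120 N. Pads are 22 mm wide; open, the fingers measure 114 mm over their backs; the gripper's body (76 mm by 85 mm) begins 54 mm behind the grasp point. The pads swing forward as they close: fully open they stand 13 mm farther back than shut.
Start: joints at [-67.632, 20.225, 93.587, -0, 66.188, -0.138], TCP at [0.239, -0.577, 0.405] pointing down, gripper open.
Joint ranges: [-150.9, 150.9], [-52.94, 120.26], [3.33, 152.33], [-74.26, 254.26], [0, 154.13], [-172.89, 172.89]. Speed limits (degrees/s): [127.2, 127.2, 159.86, 180, 180, 180].

INTERFACE

Orientations are given as [roll, pitch, yaw] about the fixed x, y, z axes, in that order (R = Rz(yaw) Ry(pitch) Rx(roll)).
In Python, from plant import * gives the robot as it stands.
- The arm moves only by the tool jog_arm, never from a script. Its argument "series" is a list of rows, each a list of 3 entries, a list of its own where there are three numbers: the opening in per cent of the stroke, from 0 (shut) to 100 (fully open), then the shift along the tool's x, y, z scaled (see below), then the turn about the tool's z scaled (see below). A call has 1 to 20 rows; each row is the pose to reach, as a shift and turn from the pose commanded when the call began, along the tool's axes at that moment; what a row does not reach only later rows make up. The controller multiplies each number of a shift by 0.2 m and each number of a turn by 90 degrees. A row lasts 1/10 s, in which the tool goes at most 50 mm and 8.59 degrees, less where a joint would pass 70% of its speed; a pose out of reach is approached as far as the arm can. A call with a number of a shift or a turn outside -1 to 1 is refused whole. A call with a gripper value outside its range is refused whole. The fingers move at their own pace and stop on an object; "force" is the grip in N (left out, the last holds). Time passes only in rows, so rows that repeat a pose let the fingers close. It gives the time, the measured TCP pose, the force and the opening at its end, in the units of the state.
- sense(): the state, without advancing time (a new reading comes with each control period).
- get_image(name): name is "scene" or "top" or "wrist"; returns the picture (480x640x3 uint8, red, green, blue); there is no depth.
- camera_params(name): a dict with "vfov" (degrees; the focal length in pixels is half the picture's height over the tangent of half this angle, whatever the lens; pixels are square), "cx", "cy" (the principal point, pixels), "rvec" (rotation vector, rad) and "tvec" (3), from world to camera coordinates, as OpenCV has them. Camera axes: x right, y down, z forward; pixel columns grow to the right and rows downward; lengths in m; the calibration is good to about 2 mm. A picture is of the moment at which its call begins: read the wrist's pose just before it. camera_params takes no time and is no camera call; for the wrist camera it gives the pose at the moment of the call.
- sign_off(): hands the job in, once; it reports no verdict.
The state is a dict: "t": time; "joint_positions": joint angles; "qd": joint speeds; "effort": joint torques, N m; "eef_pos": TCP position; "tcp_rot": TCP orientation; "contact_force": force on the tool from outside, world axes, zero at the start; "wrist_torque": the same for the moment, N m; "finger_gap": finger opening in m.
Only numpy, scipy, OpenCV 4.12 (cv2) and the standard library are available. Lean on these libraries where they do the work, as an engineer would, in place of code of your own. Each camera call takes 0.05 s, during which the arm holds its last target.

## Working session

There is one attempt and no reset: what is moved stays moved. The work goes in short steps, Python scripts to look and compute and a tool call to move; the robot and the scene stay as the last step left them, time stands still between calls to the robot, and variables do not carry over. Pictures are saved under pics/ and viewed, and the job is handed in when it is done.

Besides the shell and the picture viewer there is one more tool, called after "Request:" as name(argument=value, ...) on one line, values as JSON. jog_arm: Moves the arm, as the interface text tells. Shifts and turns lie within -1 to 1; 1 stands for 0.2 m of shift or 90 degrees of turn. Its arguments: {"type":"object","properties":{"series":{"type":"array","items":{"type":"array"}},"force":{"type":"number"}},"required":["series"]}

```bash
ls; mkdir -p pics; python3 - <<'E'
from plant import *
import cv2
s=sense();print({k:s[k] for k in("t","eef_pos","tcp_rot","finger_gap")})
for n in("scene","top","wrist"):
    p=camera_params(n);print(n,p)
    cv2.imwrite(f"pics/{n}0.png",get_image(n)[:,:,::-1])
E
```

```text
pics
{'t': 0.0, 'eef_pos': array([ 0.23913523, -0.57717842,  0.40395712]), 'tcp_rot': array([-1.79919800e+02, -5.20644798e-04,  2.25037186e+01]), 'finger_gap': 0.08528595798776648}
scene {'vfov': 52.01839805881646, 'cx': 318.56019882584735, 'cy': 244.90025470806586, 'rvec': array([ 1.3781046 ,  2.09184063, -0.91816841]), 'tvec': array([ 0.20491859, -0.2522436 ,  1.30561073])}
top {'vfov': 57.694012245168274, 'cx': 323.26561348234975, 'cy': 232.7253455940075, 'rvec': array([ 2.22042677, -2.16614536,  0.05832109]), 'tvec': array([-0.04238092,  0.50367578,  1.04499215])}
wrist {'vfov': 59.115445572222015, 'cx': 320.4990103530244, 'cy': 243.30793404330254, 'rvec': array([-2.39695581,  1.60328986,  0.24092593]), 'tvec': array([-0.62489054, -0.03736436,  0.37885254])}
```

View pics/scene0.png

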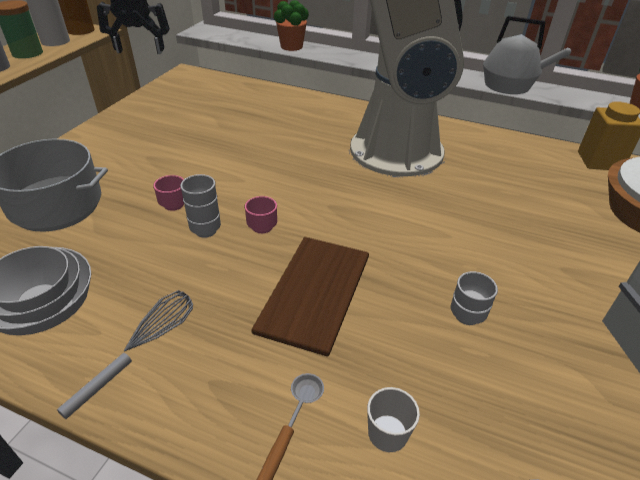

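View pics/top0.png

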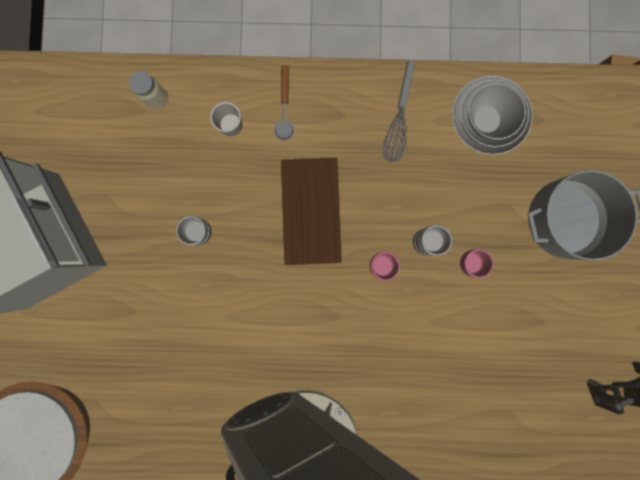

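View pics/wrist0.png

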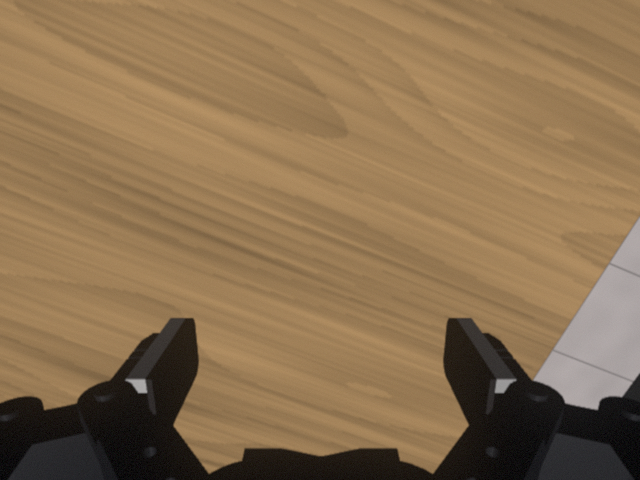

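The stack of three is at scene (201,205) and top (434,240). Possible mix-ups:
- Stack of two: scene (474,298), top (193,231).
- Pink bowls: scene (171,192) and (261,214), top (478,263) and (384,266).
- Steel cup: scene (391,418), top (226,118).
- Large nested bowls: top (492,115).

I choose the one showing three steel tiers. The board is at top (311,211). Next I'll take close crops and measure.

```bash
cat > h.py <<'E'
import numpy as np, cv2
def K(p):
    f=240/np.tan(np.radians(p["vfov"])/2); return np.array([[f,0,p["cx"]],[0,f,p["cy"]],[0,0,1.]])
def cast(p,uv,z):
    R=cv2.Rodrigues(np.array(p["rvec"]))[0];t=np.array(p["tvec"]);c=-R.T@t
    uv=np.atleast_2d(uv);d=np.c_[uv,np.ones(len(uv))]@np.linalg.inv(K(p)).T@R
    return c+d*((z-c[2])/d[:,2])[:,None]
def proj(p,X): return cv2.projectPoints(np.array(X,float).reshape(-1,1,3),np.array(p["rvec"]),np.array(p["tvec"]),K(p),None)[0][:,0]
E
python3 - <<'E'
from plant import *
from h import *
pt=camera_params("top");ps=camera_params("scene")
T=cv2.imread("pics/top0.png");S=cv2.imread("pics/scene0.png")
a=cv2.resize(S[165:245,145:285],None,fx=5,fy=5,interpolation=2)[:, :400*2]
b=cv2.resize(T[205:285,365:500],None,fx=5,fy=5,interpolation=2)
cv2.imwrite("pics/c1.png",a);cv2.imwrite("pics/c2.png",b)
h=cv2.cvtColor(T,cv2.COLOR_BGR2HSV)
m=(h[...,2]<95)&(h[...,1]>90); m=m.astype(np.uint8); m[:140]=0;m[280:]=0;m[:,:260]=0;m[:,360:]=0
m=cv2.morphologyEx(m,cv2.MORPH_OPEN,np.ones((5,5)))
c=max(cv2.findContours(m,0,1)[0],key=cv2.contourArea)
P=cast(pt,c[:,0].astype(float),.015)[:,:2]
print("board",cv2.minAreaRect(P.astype(np.float32)),cv2.contourArea(c))
# steel mask
for (u,v,z) in((434,240,.124),(193,231,.079)):
    w=h[v-30:v+30,u-30:u+30]; g=((w[...,1]<60)).astype(np.uint8)
    n,l,st,ce=cv2.connectedComponentsWithStats(g); k=1+np.argmax(st[1:,4]); print(st[k]+[u-30,v-30,0,0,0])
    c=max(cv2.findContours((l==k).astype(np.uint8),0,1)[0],key=cv2.contourArea)[:,0]+[u-30,v-30]
    print(cv2.minEnclosingCircle(cast(pt,c.astype(float),z)[:,:2].astype(np.float32)))
    print("raw",cast(pt,[u,v],z))
E
```

```text
board ((0.5579893589019775, 0.0027996301651000977), (0.2571834921836853, 0.13833099603652954), 3.5887529850006104) 5800.0
[414 225  38  31 954]
((0.48754918575286865, -0.267909973859787), 0.042207423597574234)
raw [[ 0.48870866 -0.27113051  0.124     ]]
[176 216  35  30 829]
((0.49825319647789, 0.26690909266471863), 0.040078528225421906)
raw [[0.49761811 0.26702081 0.079     ]]
```

View pics/c1.png

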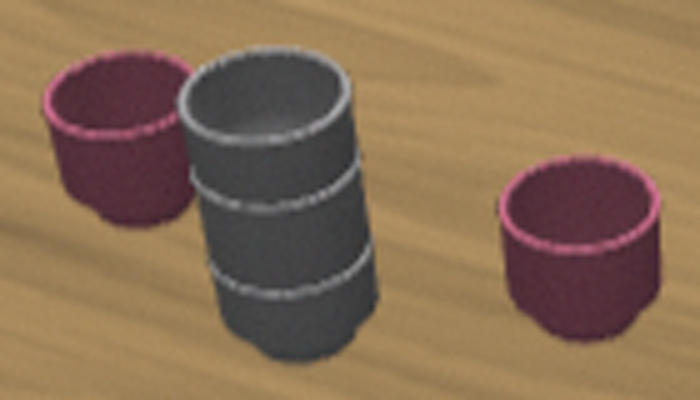

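View pics/c2.png

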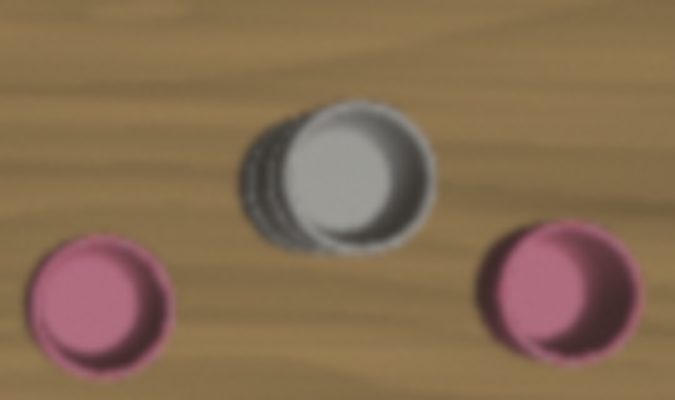

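The crops show three steel tiers in the chosen stack (scene rim centre about (198,184), top about (436.5,240)), with a pink bowl on either side. I'll refine the rim circle in both views.

```bash
python3 - <<'E'
from plant import *
from h import *
pt=camera_params("top");ps=camera_params("scene")
print(cast(pt,[(436.5,240.1)],.124),cast(ps,[(197.6,183.8)],.124))
# predicted rim boxes
c=cast(pt,[(436.5,240.1)],.124)[0]
a=np.linspace(0,2*np.pi,73)
for p,n in((pt,"top"),(ps,"scene")):
    I=cv2.imread(f"pics/{n}0.png"); 
    for s in (1,):
        q=proj(p,np.c_[c[0]+.033*np.cos(a),c[1]+.033*np.sin(a),0*a+.124])
        u,v=q.min(0).astype(int)-15
        J=cv2.resize(I[v:v+70,u:u+70],None,fx=8,fy=8,interpolation=2)
        cv2.polylines(J,[(((q-[u,v]+.5)*8)).astype(np.int32)],True,(0,255,0),1)
        cv2.imwrite(f"pics/r_{n}.png",J)
A=cv2.imread("pics/r_top.png");B=cv2.imread("pics/r_scene.png")
cv2.imwrite("pics/r.png",cv2.resize(np.hstack([A,B]),(800,400)))
for n,u in(("pinkL",(384,266)),("pinkR",(478,263)),("whisk",(395,155)),("aside?",(436,310))): print(n,cast(pt,[u],.03))
E
```

```text
[[ 0.4886256  -0.27656533  0.124     ]] [[ 0.49362577 -0.27347442  0.124     ]]
pinkL [[ 0.4279065  -0.17652785  0.03      ]]
pinkR [[ 0.44058109 -0.40030899  0.03      ]]
whisk [[ 0.69591843 -0.19848593  0.03      ]]
aside? [[ 0.32700753 -0.30146474  0.03      ]]
```

View pics/r.png

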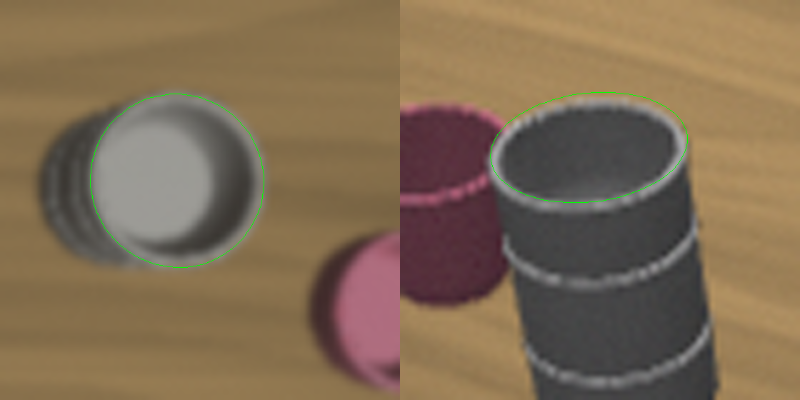

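Request:
jog_arm(series=[[100,[0,0,0],0.1],[100,[0,0,0],0.2],[100,[0,0,0],0.25],[100,[0,0,0],0.25],[100,[0,0,0],0.25]], force=30)

```text
t: 0.65
eef_pos: [0.2392, -0.5773, 0.4045]
tcp_rot: [-180.0, 0.0, 0.2]
contact_force: [0.2, 0.5, 0.1]
finger_gap: 0.0853
```

Request:
jog_arm(series=[[100,[0.4,-0.6,0],0],[100,[0.8,-1,0.2],0],[100,[0.8,-1,0.4],0],[100,[0.8,-1,0.4],0],[100,[0.8,-1,0.4],0],[100,[0.8,-1,0.4],0],[100,[0.8,-1,0.4],0],[100,[0.8,-1,0.4],0]])

```text
t: 1.45
eef_pos: [0.3994, -0.3774, 0.3248]
tcp_rot: [180.0, 0.0, 0.2]
contact_force: [0.1, 0.1, 0.6]
finger_gap: 0.0853
```

Request:
jog_arm(series=[[100,[0.2,-0.25,0],0],[100,[0.2,-0.5,0],0],[100,[0.2,-0.5,0],0],[100,[0.2,-0.5,0],0],[100,[0.2,-0.5,0],0],[100,[0.2,-0.5,0],0]])

```text
t: 2.05
eef_pos: [0.439, -0.279, 0.3251]
tcp_rot: [179.9, -0.0, -0.1]
contact_force: [0.2, -0.1, -0.5]
finger_gap: 0.0853
```

```bash
python3 - <<'E'
from plant import *
from h import *
s=sense();print(s["t"],s["eef_pos"],s["tcp_rot"],s["joint_positions"])
p=camera_params("wrist");I=get_image("wrist")[:,:,::-1]
np.save("pw1.npy",p,allow_pickle=True)
cv2.imwrite("pics/w1.png",I);print(proj(p,[(.49,-.275,.124)]))
cv2.imwrite("pics/s1.png",get_image("scene")[:,:,::-1])
E
```

```text
2.05 [ 0.43904015 -0.27895699  0.32509445] [ 1.79946067e+02 -4.55830017e-02 -5.88699535e-02] [-3.25894306e+01  1.64316383e+01  1.10617135e+02 -2.62837806e-02
  5.28837963e+01  5.74853089e+01]
[[309.11659473 176.63166898]]
```

View pics/w1.png

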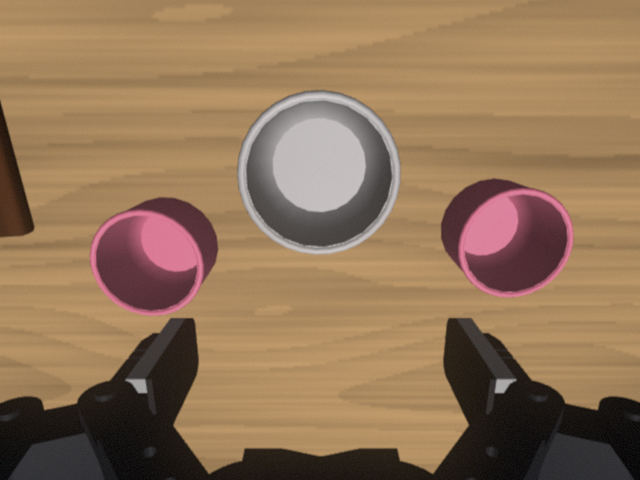

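View pics/s1.png

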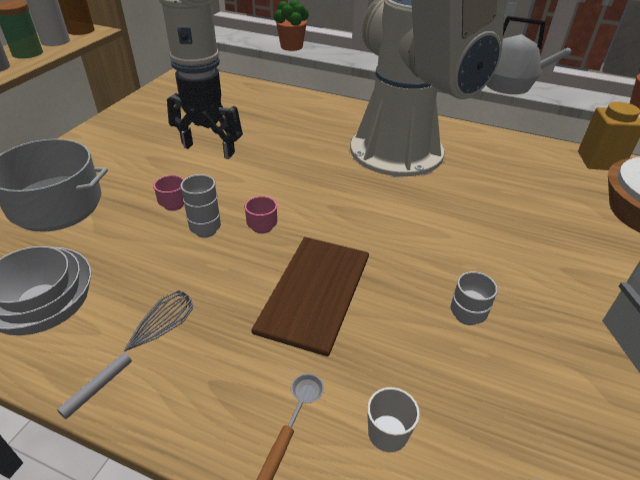

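```bash
python3 - <<'E'
from plant import *
from h import *
p=np.load("pw1.npy",allow_pickle=True).item()
print(cast(p,[(319,172),(319,91),(319,253),(238,172),(400,172)],.124))
R=cv2.Rodrigues(p["rvec"])[0];print("cam",-R.T@p["tvec"],R)
ps=camera_params("scene")
for z in(.325-.173,.325-.160): print(proj(ps,[(.439,-.279-.05,z),(.439,-.279+.05,z)]))
# fingertip near top edge in wrist image: depth if the inner gap=85mm: 
f=K(p)[0,0];print(f, f*.0853/(446-195))
S=cv2.imread("pics/s1.png");cv2.imwrite("pics/f1.png",cv2.resize(S[90:250,140:260],None,fx=5,fy=5)[:400])
E
```

```text
[[ 0.49183921 -0.27897267  0.124     ]
 [ 0.52236865 -0.27906926  0.124     ]
 [ 0.45770649 -0.27886467  0.124     ]
 [ 0.49191738 -0.24657779  0.124     ]
 [ 0.49176098 -0.31139449  0.124     ]]
cam [ 0.51412903 -0.27924813  0.29426108] [[-0.00212699 -0.99999535  0.00218321]
 [-0.95618397  0.00267295  0.29275427]
 [-0.29275875 -0.00146486 -0.95618522]]
[[187.13553031 151.54564998]
 [230.5172395  162.77785975]]
[[186.11720914 145.86470351]
 [229.86337195 157.03549233]]
423.2031911466446 0.1438216422502342
```

View pics/f1.png

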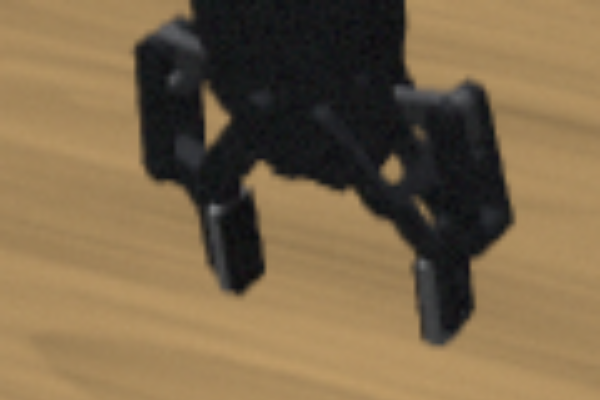

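Wrist view: rim circle centre (319,172), radius 81 px, which casts to (0.490, -0.279). The jaws are centred on it in y. Grasp the top bowl with the tips above the middle rim (0.091).

Request:
jog_arm(series=[[100,[0.13,0,0],0],[100,[0.255,0,0],0],[100,[0.255,0,0],0],[100,[0.255,0,0.1],0],[100,[0.255,0,0.2],0],[100,[0.255,0,0.29],0],[100,[0.255,0,0.29],0],[100,[0.255,0,0.29],0]])

```text
t: 2.95
eef_pos: [0.4898, -0.2778, 0.2667]
tcp_rot: [-180.0, 0.0, -0.0]
contact_force: [-0.2, -0.1, 0.3]
finger_gap: 0.0854
```

```bash
python3 - <<'E'
from plant import *
from h import *
s=sense();print(s["t"],s["eef_pos"],s["contact_force"])
a=get_image("wrist")[:,:,::-1];b=get_image("scene")[:,:,::-1]
cv2.imwrite("pics/w2.png",np.hstack([cv2.resize(a,(400,300)),cv2.resize(b[120:260,110:297],(400,300))]))
E
```

```text
2.95 [ 0.48978688 -0.27781593  0.26674158] [-0.24310858 -0.05576137  0.29992739]
```

View pics/w2.png

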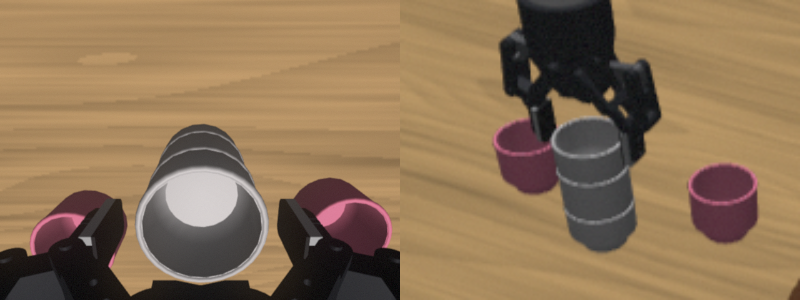

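The fingers straddle the top bowl above the first seam, with the bowl about 1 mm right of centre. I'll correct that and close gently.

Request:
jog_arm(series=[[100,[0,0.005,0],0],[90,[0,0.005,0],0],[85,[0,0.005,0],0],[82,[0,0.005,0],0],[79,[0,0.005,0],0],[77,[0,0.005,0],0],[74,[0,0.005,0],0],[70,[0,0.005,0],0],[65,[0,0.005,0],0],[60,[0,0.005,0],0],[60,[0,0.005,0],0]], force=25)

```text
t: 4.15
eef_pos: [0.4903, -0.2784, 0.2668]
tcp_rot: [180.0, -0.0, 0.0]
contact_force: [-0.3, -0.1, 5.5]
finger_gap: 0.0661
```

```bash
python3 - <<'E'
from plant import *
from h import *
s=sense();print(s["t"],s["eef_pos"],s["contact_force"],s["finger_gap"])
a=get_image("wrist")[:,:,::-1];b=get_image("scene")[:,:,::-1]
cv2.imwrite("pics/w3.png",np.hstack([cv2.resize(a,(400,300)),cv2.resize(b[120:260,110:297],(400,300))]))
E
```

```text
4.15 [ 0.49029699 -0.27843312  0.26684307] [-0.26188052 -0.0872366   5.47543195] 0.06608398381324436
```

View pics/w3.png

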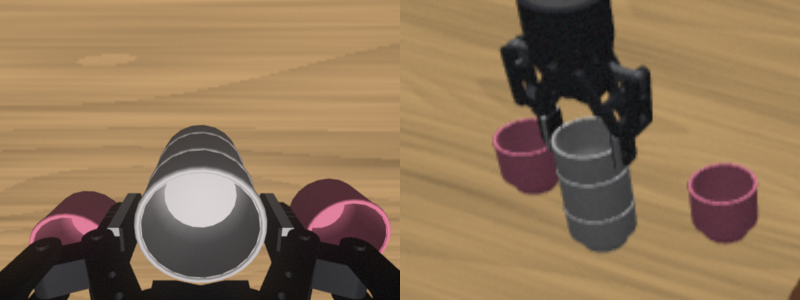

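Request:
jog_arm(series=[[60,[0,0,-0.03],0],[60,[0,0,-0.08],0],[60,[0,0,-0.15],0],[60,[0,0,-0.25],0],[60,[0,0,-0.35],0],[60,[0,0,-0.35],0],[60,[-0.1,0,-0.35],0],[60,[-0.25,0,-0.35],0],[60,[-0.4,0,-0.35],0],[60,[-0.55,0,-0.35],0],[60,[-0.65,0,-0.35],0],[60,[-0.7,0,-0.35],0],[60,[-0.7,0,-0.35],0],[60,[-0.7,0,-0.35],0]])

```text
t: 5.65
eef_pos: [0.3509, -0.2787, 0.3369]
tcp_rot: [180.0, -0.1, -0.0]
contact_force: [0.1, -0.6, -1.4]
finger_gap: 0.067
```

```bash
python3 - <<'E'
from plant import *
from h import *
s=sense();print(s["t"],s["eef_pos"],s["contact_force"],s["finger_gap"])
a=get_image("wrist")[:,:,::-1];b=get_image("scene")[:,:,::-1]
cv2.imwrite("pics/w4.png",np.hstack([cv2.resize(a,(400,300)),cv2.resize(b[80:260,110:350],(400,300))]))
E
```

```text
5.65 [ 0.35087753 -0.27867041  0.33689886] [ 0.07838028 -0.59964907 -1.41740621] 0.06697100083461667
```

View pics/w4.png

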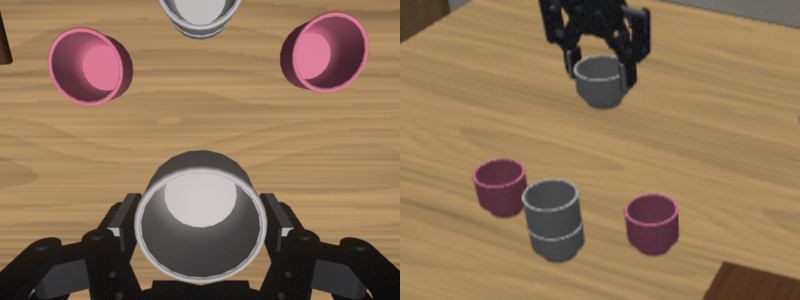

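The top bowl is held upright and the stack is intact with its middle bowl. Setting the top bowl down on the counter.

Request:
jog_arm(series=[[60,[0,0,0.15],0],[60,[0,0,0.3],0],[60,[0,0,0.45],0],[60,[0,0,0.58],0],[60,[0,0,0.66],0],[60,[0,0,0.7],0],[60,[0,0,0.715],0],[60,[0,0,0.725],0],[60,[0,0,0.73],0],[60,[0,0,0.735],0],[60,[0,0,0.735],0]])

```text
t: 6.85
eef_pos: [0.3506, -0.2784, 0.1921]
tcp_rot: [180.0, -0.1, 0.0]
contact_force: [-4.6, 7.1, 33.9]
finger_gap: 0.0665
```

Request:
jog_arm(series=[[60,[0,0,-0.01],0],[60,[0,0,-0.01],0]])

```text
t: 7.05
eef_pos: [0.3509, -0.2788, 0.1929]
tcp_rot: [179.9, -0.1, 0.0]
contact_force: [-0.7, -0.5, -1.4]
finger_gap: 0.0667
```

```bash
python3 - <<'E'
from plant import *
from h import *
s=sense();print(s["t"],s["eef_pos"],s["contact_force"],s["finger_gap"])
a=get_image("wrist")[:,:,::-1];b=get_image("scene")[:,:,::-1]
cv2.imwrite("pics/w5.png",np.hstack([cv2.resize(a,(400,300)),cv2.resize(b[90:270,110:350],(400,300))]))
E
```

```text
7.05 [ 0.35086624 -0.27878526  0.19289721] [-0.6651181  -0.50276583 -1.38099719] 0.06665484057992928
```

View pics/w5.png

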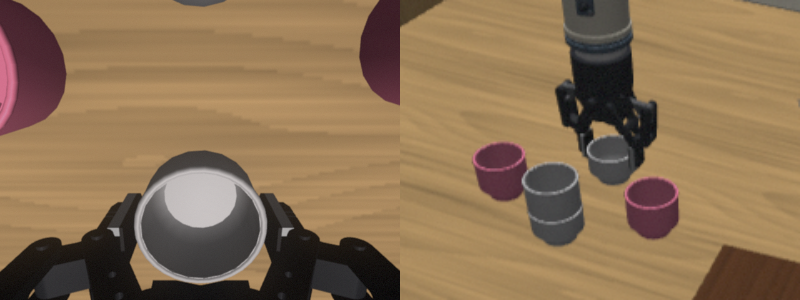

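Bowl just at the counter. Release and retreat.

Request:
jog_arm(series=[[60,[0,0,0.003],0],[70,[0,0,0.003],0],[78,[0,0,0.003],0],[84,[0,0,0.003],0],[90,[0,0,0.003],0],[100,[0,0,0.003],0],[100,[0,0,0.003],0],[100,[0,0,-0.05],0],[100,[0,0,-0.2],0],[100,[0,0,-0.4],0],[100,[0,0,-0.6],0],[100,[0,0,-0.6],0],[100,[0.25,0,-0.6],0],[100,[0.4,0,-0.6],0],[100,[0.45,0,-0.6],0],[100,[0.45,0,-0.6],0],[100,[0.45,0,-0.6],0]])

```text
t: 8.85
eef_pos: [0.4391, -0.278, 0.3112]
tcp_rot: [-179.9, 0.1, 0.0]
contact_force: [-0.5, 0.1, -0.1]
finger_gap: 0.0855
```

```bash
python3 - <<'E'
from plant import *
from h import *
s=sense();print(s["t"],s["eef_pos"],s["contact_force"],s["finger_gap"])
p=camera_params("wrist");a=get_image("wrist")[:,:,::-1];b=get_image("scene")[:,:,::-1]
np.save("pw6.npy",p,allow_pickle=True)
cv2.imwrite("pics/w6.png",a)
cv2.imwrite("pics/s6.png",cv2.resize(b[90:270,110:350],(800,600)))
E
```

```text
8.85 [ 0.43911497 -0.2780189   0.31118364] [-0.54359984  0.11633697 -0.14601043] 0.08551787912367596
```

View pics/w6.png

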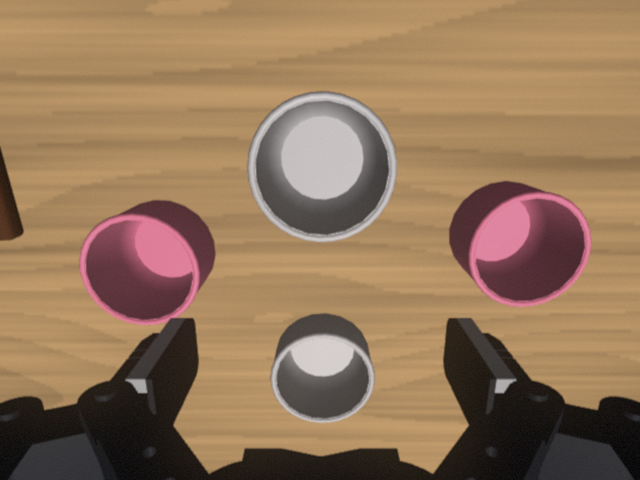

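View pics/s6.png

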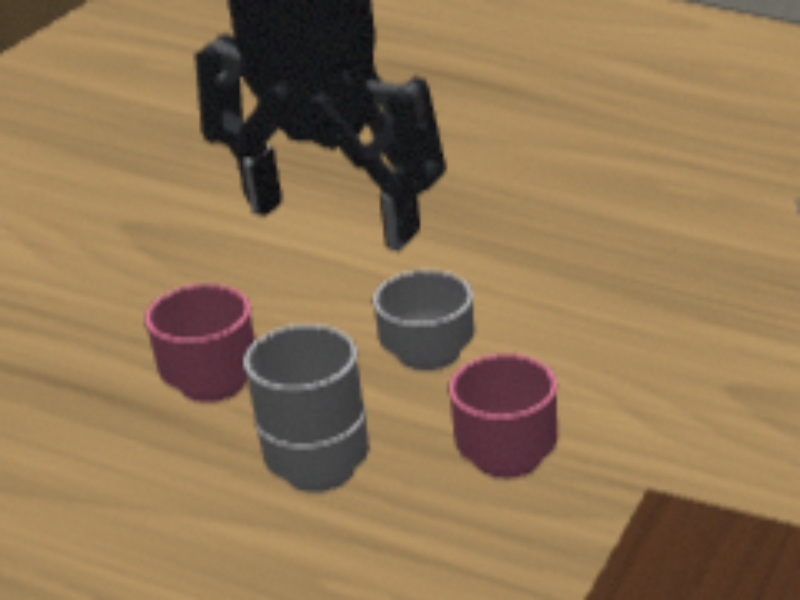

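Wrist: the two-high remaining stack has its rim at (322,166), and the top bowl stands at (323,378). Cast both.

```bash
python3 - <<'E'
from h import *
p=np.load("pw6.npy",allow_pickle=True).item()
q=cast(p,[(322,91),(322,241.5),(248,167),(397,167)],.091);print(q,(q[0]+q[1])/2,(q[2]+q[3])/2)
E
```

```text
[[ 0.52278118 -0.27881064  0.091     ]
 [ 0.45655807 -0.27883823  0.091     ]
 [ 0.49108522 -0.24603735  0.091     ]
 [ 0.49104139 -0.31205655  0.091     ]] [ 0.48966962 -0.27882443  0.091     ] [ 0.4910633  -0.27904695  0.091     ]
```

Request:
jog_arm(series=[[100,[0.13,0.003,0],0],[100,[0.255,0.003,0],0],[100,[0.255,0.003,0],0],[100,[0.255,0.003,0.12],0],[100,[0.255,0.003,0.25],0],[100,[0.255,0.003,0.36],0],[100,[0.255,0.003,0.42],0],[100,[0.255,0.003,0.42],0],[90,[0.255,0.003,0.42],0],[85,[0.255,0.003,0.42],0],[82,[0.255,0.003,0.42],0],[79,[0.255,0.003,0.42],0],[77,[0.255,0.003,0.42],0],[74,[0.255,0.003,0.42],0],[70,[0.255,0.003,0.42],0],[65,[0.255,0.003,0.42],0],[60,[0.255,0.003,0.42],0],[60,[0.255,0.003,0.42],0]], force=25)

```text
t: 10.75
eef_pos: [0.4916, -0.279, 0.2286]
tcp_rot: [180.0, -0.1, 0.0]
contact_force: [-1.1, 2.0, 5.2]
finger_gap: 0.0665
```

```bash
python3 - <<'E'
from plant import *
from h import *
s=sense();print(s["t"],s["eef_pos"],s["contact_force"],s["finger_gap"])
a=get_image("wrist")[:,:,::-1];b=get_image("scene")[:,:,::-1]
cv2.imwrite("pics/w7.png",np.hstack([cv2.resize(a,(400,300)),cv2.resize(b[120:260,110:297],(400,300))]))
E
```

```text
10.75 [ 0.49157142 -0.27900018  0.22857681] [-1.1348893   1.99864968  5.24924761] 0.06649261463301498
```

View pics/w7.png

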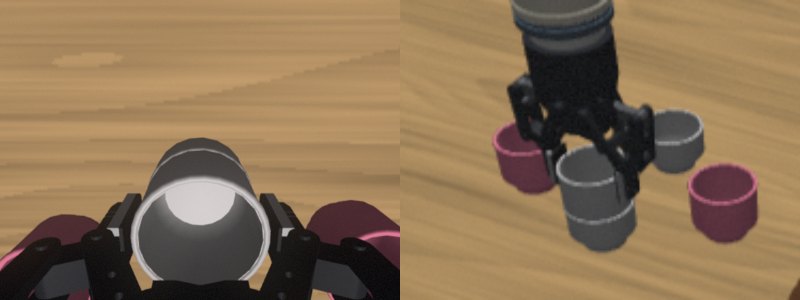

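Gripped cleanly above the lower seam. Lift and carry to the board.

Request:
jog_arm(series=[[60,[0,0,-0.03],0],[60,[0,0,-0.08],0],[60,[0,0,-0.15],0],[60,[0,0,-0.25],0],[60,[0,0,-0.35],0],[60,[0,0,-0.4],0],[60,[0,0,-0.4],0],[60,[0.05,-0.1,-0.4],0],[60,[0.15,-0.25,-0.4],0],[60,[0.25,-0.4,-0.4],0],[60,[0.34,-0.55,-0.4],0],[60,[0.34,-0.7,-0.4],0],[60,[0.34,-0.85,-0.4],0],[60,[0.34,-0.95,-0.4],0],[60,[0.34,-1,-0.4],0],[60,[0.34,-1,-0.4],0]])

```text
t: 12.45
eef_pos: [0.559, -0.0781, 0.3072]
tcp_rot: [-180.0, 0.1, 0.1]
contact_force: [-0.2, -0.7, -1.7]
finger_gap: 0.0668
```

Request:
jog_arm(series=[[60,[0,-0.1,0],0],[60,[0,-0.25,0],0],[60,[0,-0.35,0],0],[60,[0,-0.4,0],0],[60,[0,-0.4,0],0],[60,[0,-0.4,0.15],0],[60,[0,-0.4,0.25],0],[60,[0,-0.4,0.33],0],[60,[0,-0.4,0.37],0],[60,[0,-0.4,0.39],0],[60,[0,-0.4,0.4],0],[60,[0,-0.4,0.4],0]])

```text
t: 13.65
eef_pos: [0.5594, 0.0007, 0.2281]
tcp_rot: [180.0, -0.0, -0.0]
contact_force: [0.7, 0.1, -1.1]
finger_gap: 0.0668
```

```bash
python3 - <<'E'
from plant import *
from h import *
s=sense();print(s["t"],s["eef_pos"],s["contact_force"],s["finger_gap"])
a=get_image("wrist")[:,:,::-1];b=get_image("scene")[:,:,::-1]
cv2.imwrite("pics/w8.png",np.hstack([cv2.resize(a,(400,300)),cv2.resize(b[140:380,140:460],(400,300))]))
E
```

```text
13.65 [0.55943924 0.00073578 0.22808791] [ 0.65025765  0.1033111  -1.1308603 ] 0.06681644828684831
```

View pics/w8.png

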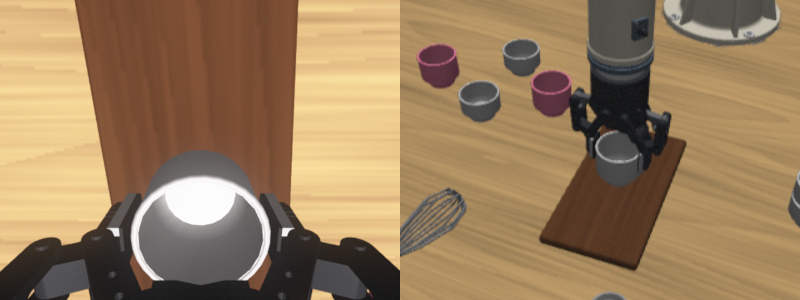

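Bottom bowl stayed; the middle bowl hangs over the centre of the board. Lower in small steps.

Request:
jog_arm(series=[[60,[0,0,0.03],0],[60,[0,0,0.055],0],[60,[0,0,0.065],0],[60,[0,0,0.07],0],[60,[0,0,0.07],0]])

```text
t: 14.25
eef_pos: [0.5591, 0.0011, 0.2134]
tcp_rot: [-180.0, 0.0, 0.0]
contact_force: [-0.3, 0.2, -1.8]
finger_gap: 0.0667
```

Request:
jog_arm(series=[[60,[0,0,0.006],0],[60,[0,0,0.006],0]])

```text
t: 14.45
eef_pos: [0.5593, 0.001, 0.2126]
tcp_rot: [180.0, -0.0, 0.0]
contact_force: [-0.1, -0.2, -2.4]
finger_gap: 0.0667
```

Request:
jog_arm(series=[[60,[0,0,0.006],0],[60,[0,0,0.006],0]])

```text
t: 14.65
eef_pos: [0.5594, 0.0011, 0.2124]
tcp_rot: [180.0, -0.0, 0.0]
contact_force: [-2.5, -0.2, 11.4]
finger_gap: 0.0671
```

Contact (11 N). Release, and retreat straight up.

Request:
jog_arm(series=[[60,[0,0,-0.003],0],[70,[0,0,-0.003],0],[78,[0,0,-0.003],0],[84,[0,0,-0.003],0],[90,[0,0,-0.003],0],[100,[0,0,-0.003],0],[100,[0,0,-0.003],0],[100,[0,0,-0.003],0],[100,[0,0,-0.05],0],[100,[0,0,-0.2],0],[100,[0,0,-0.4],0],[100,[0,0,-0.6],0],[100,[0,0,-0.6],0],[100,[0,0,-0.6],0]])

```text
t: 16.05
eef_pos: [0.5594, 0.001, 0.3327]
tcp_rot: [-180.0, -0.2, 0.0]
contact_force: [-0.8, -0.2, 0.1]
finger_gap: 0.0856
```

```bash
python3 - <<'E'
from plant import *
from h import *
s=sense();print(s["t"],s["eef_pos"],s["contact_force"],s["finger_gap"])
a=get_image("wrist")[:,:,::-1];b=get_image("scene")[:,:,::-1]
cv2.imwrite("pics/w9.png",np.hstack([cv2.resize(a,(400,300)),cv2.resize(b[140:380,140:460],(400,300))]))
E
```

```text
16.05 [0.55935797 0.00102556 0.3327208 ] [-0.82164343 -0.1897354   0.09460757] 0.08559942945842787
```

View pics/w9.png

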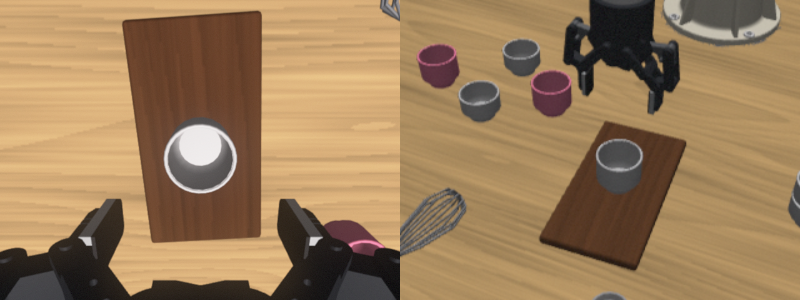

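The middle bowl stands upright in the middle of the board, free of the fingers. Back to the stack site to look at both bowls.

Request:
jog_arm(series=[[100,[-0.2,0.25,0],0],[100,[-0.4,0.5,0],0],[100,[-0.6,0.75,0],0],[100,[-0.6,1,0],0],[100,[-0.6,1,0],0],[100,[-0.6,1,0],0],[100,[-0.6,1,0],0]])

```text
t: 16.85
eef_pos: [0.4385, -0.1994, 0.3301]
tcp_rot: [-179.9, 0.1, -0.1]
contact_force: [0.4, -0.1, 0.2]
finger_gap: 0.0855
```

Request:
jog_arm(series=[[100,[-0.1,0.2,0],0],[100,[-0.1,0.4,0.1],0],[100,[-0.1,0.4,0.15],0],[100,[-0.1,0.4,0.15],0],[100,[-0.1,0.4,0.15],0]])

```text
t: 17.35
eef_pos: [0.4194, -0.2777, 0.3007]
tcp_rot: [-179.9, 0.1, 0.1]
contact_force: [-0.1, 0.6, 0.2]
finger_gap: 0.0849
```

```bash
python3 - <<'E'
from plant import *
from h import *
s=sense();print(s["t"],s["eef_pos"],s["contact_force"],s["finger_gap"])
p=camera_params("wrist");a=get_image("wrist")[:,:,::-1]
np.save("pw10.npy",p,allow_pickle=True)
cv2.imwrite("pics/w10.png",a)
E
```

```text
17.35 [ 0.41937435 -0.27765902  0.30072319] [-0.10673079  0.61246006  0.2448777 ] 0.08490906777830973
```

View pics/w10.png

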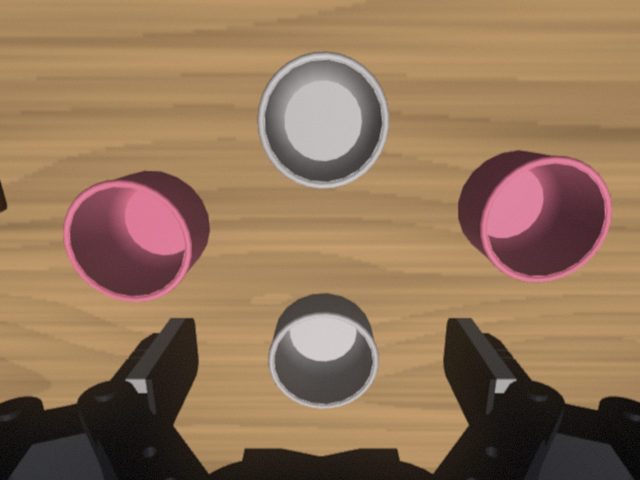

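```bash
python3 - <<'E'
from h import *
p=np.load("pw10.npy",allow_pickle=True).item()
for L in ([(323,52),(323,188),(258.5,121),(388,121)],[(324,312.5),(324,408),(270,362),(378,362)]):
    q=cast(p,L,.046);print((q[0]+q[1])/2,(q[2]+q[3])/2,q[0,0]-q[1,0],q[2,1]-q[3,1])
E
```

```text
[ 0.48932269 -0.2789154   0.046     ] [ 0.49034696 -0.27903933  0.046     ] 0.06641930995385253 0.06577374145858664
[ 0.35004034 -0.27978003  0.046     ] [ 0.35008834 -0.27977878  0.046     ] 0.0661926930781106 0.06541583060452993
```

The bottom bowl is unmoved at (0.490, -0.279), and the top bowl stands at (0.350, -0.2798). Pick up the top bowl.

Request:
jog_arm(series=[[100,[-0.2,0.006,0],0],[100,[-0.345,0.006,0],0],[100,[-0.345,0.006,0],0],[100,[-0.345,0.006,0.2],0],[100,[-0.345,0.006,0.4],0],[100,[-0.345,0.006,0.5],0],[100,[-0.345,0.006,0.55],0],[100,[-0.345,0.006,0.55],0],[90,[-0.345,0.006,0.55],0],[85,[-0.345,0.006,0.55],0],[82,[-0.345,0.006,0.55],0],[79,[-0.345,0.006,0.55],0],[77,[-0.345,0.006,0.55],0],[74,[-0.345,0.006,0.55],0],[70,[-0.345,0.006,0.55],0],[65,[-0.345,0.006,0.55],0],[60,[-0.345,0.006,0.55],0],[60,[-0.345,0.006,0.55],0]])

```text
t: 19.2
eef_pos: [0.3505, -0.2804, 0.1923]
tcp_rot: [180.0, -0.1, 0.0]
contact_force: [0.2, 3.0, 14.1]
finger_gap: 0.0667
```

```bash
python3 - <<'E'
from plant import *
from h import *
s=sense();print(s["t"],s["eef_pos"],s["contact_force"],s["finger_gap"])
a=get_image("wrist")[:,:,::-1];b=get_image("scene")[:,:,::-1]
cv2.imwrite("pics/w11.png",np.hstack([cv2.resize(a,(400,300)),cv2.resize(b[120:260,110:297],(400,300))]))
E
```

```text
19.2 [ 0.35052031 -0.2804081   0.19233115] [ 0.15570533  2.95094833 14.0954272 ] 0.0666902647303128
```

View pics/w11.png

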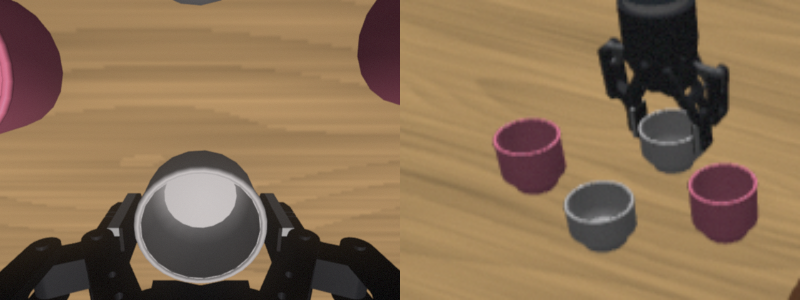

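Request:
jog_arm(series=[[60,[0,0,-0.05],0],[60,[0,0,-0.15],0],[60,[0,0,-0.3],0],[60,[0,0,-0.42],0],[60,[0,0,-0.5],0],[60,[0,0,-0.5],0],[60,[0.1,-0.007,-0.5],0],[60,[0.25,-0.007,-0.5],0],[60,[0.4,-0.007,-0.5],0],[60,[0.55,-0.007,-0.5],0],[60,[0.65,-0.007,-0.5],0],[60,[0.7,-0.007,-0.5],0],[60,[0.7,-0.007,-0.45],0],[60,[0.7,-0.007,-0.38],0],[60,[0.7,-0.007,-0.32],0],[60,[0.7,-0.007,-0.28],0],[60,[0.7,-0.007,-0.26],0],[60,[0.7,-0.007,-0.26],0],[60,[0.7,-0.007,-0.26],0]])

```text
t: 21.2
eef_pos: [0.4902, -0.279, 0.2435]
tcp_rot: [180.0, -0.0, -0.0]
contact_force: [0.3, 0.6, -0.1]
finger_gap: 0.0664
```

```bash
python3 - <<'E'
from plant import *
from h import *
s=sense();print(s["t"],s["eef_pos"],s["contact_force"],s["finger_gap"])
a=get_image("wrist")[:,:,::-1];b=get_image("scene")[:,:,::-1]
cv2.imwrite("pics/w12.png",np.hstack([cv2.resize(a,(400,300)),cv2.resize(b[120:260,110:297],(400,300))]))
E
```

```text
21.2 [ 0.4901942  -0.27895699  0.24351064] [ 0.33306789  0.58783143 -0.14898251] 0.06638908208458574
```

View pics/w12.png

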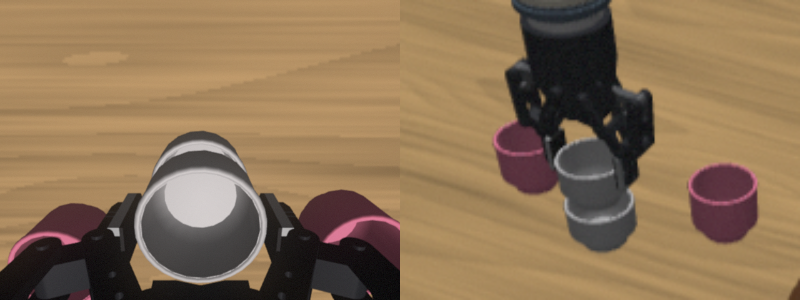

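The bowl is concentric above the bottom rim. Lower into the nest in steps.

Request:
jog_arm(series=[[60,[0,0,0.03],0],[60,[0,0,0.05],0],[60,[0,0,0.065],0],[60,[0,0,0.075],0],[60,[0,0,0.075],0]])

```text
t: 21.8
eef_pos: [0.4901, -0.2787, 0.2279]
tcp_rot: [-180.0, 0.0, 0.0]
contact_force: [-0.0, -0.1, -0.1]
finger_gap: 0.0667
```

Request:
jog_arm(series=[[60,[0,0,0.006],0],[60,[0,0,0.006],0]])

```text
t: 22.0
eef_pos: [0.4902, -0.2788, 0.2271]
tcp_rot: [-180.0, -0.0, 0.0]
contact_force: [-0.0, 0.3, -1.4]
finger_gap: 0.0667
```

Request:
jog_arm(series=[[60,[0,0,0.004],0],[60,[0,0,0.004],0]])

```text
t: 22.2
eef_pos: [0.4902, -0.2788, 0.2263]
tcp_rot: [180.0, -0.0, 0.0]
contact_force: [0.2, 0.7, -1.6]
finger_gap: 0.0665
```

Request:
jog_arm(series=[[60,[0,0,0.004],0],[60,[0,0,0.004],0]])

```text
t: 22.4
eef_pos: [0.4902, -0.2788, 0.2254]
tcp_rot: [-180.0, 0.0, 0.0]
contact_force: [-0.3, -0.0, -1.0]
finger_gap: 0.0666
```

Request:
jog_arm(series=[[60,[0,0,0.004],0],[60,[0,0,0.004],0]])

```text
t: 22.6
eef_pos: [0.4902, -0.2788, 0.2247]
tcp_rot: [-180.0, -0.0, 0.0]
contact_force: [0.5, 0.6, -0.3]
finger_gap: 0.0665
```

Request:
jog_arm(series=[[60,[0,0,0.004],0],[60,[0,0,0.004],0]])

```text
t: 22.8
eef_pos: [0.4903, -0.2788, 0.2241]
tcp_rot: [180.0, -0.0, 0.0]
contact_force: [-0.2, 0.7, 3.3]
finger_gap: 0.0667
```

Contact felt. Release slowly and withdraw straight up.

Request:
jog_arm(series=[[68,[0,0,0],0],[74,[0,0,0],0],[78,[0,0,0],0],[82,[0,0,0],0],[86,[0,0,0],0],[92,[0,0,0],0],[100,[0,0,0],0],[100,[0,0,0],0],[100,[0,0,-0.05],0],[100,[0,0,-0.15],0],[100,[0,0,-0.3],0],[100,[0,0,-0.5],0],[100,[0,0,-0.5],0],[100,[-0.2,0,-0.5],0],[100,[-0.25,0,-0.5],0],[100,[-0.25,0,-0.5],0],[100,[-0.25,0,-0.5],0]])

```text
t: 24.5
eef_pos: [0.4407, -0.279, 0.3241]
tcp_rot: [180.0, -0.1, -0.0]
contact_force: [0.0, 0.8, -0.6]
finger_gap: 0.0853
```

```bash
python3 - <<'E'
from plant import *
from h import *
s=sense();print(s["t"],s["eef_pos"],s["contact_force"],s["finger_gap"])
p=camera_params("wrist");a=get_image("wrist")[:,:,::-1];b=get_image("scene")[:,:,::-1];c=get_image("top")[:,:,::-1]
np.save("pw13.npy",p,allow_pickle=True)
cv2.imwrite("pics/w13.png",a);cv2.imwrite("pics/s13.png",cv2.resize(b[140:380,120:440],(800,600)))
cv2.imwrite("pics/t13.png",cv2.resize(c[140:300,260:520],None,fx=3,fy=3))
E
```

```text
24.5 [ 0.4407086  -0.27904354  0.32413066] [ 0.01465905  0.75004709 -0.60899691] 0.0853123992031543
```

View pics/w13.png

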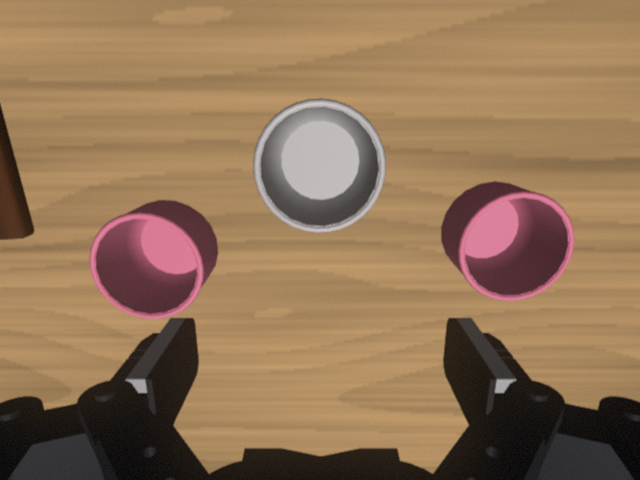

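View pics/s13.png

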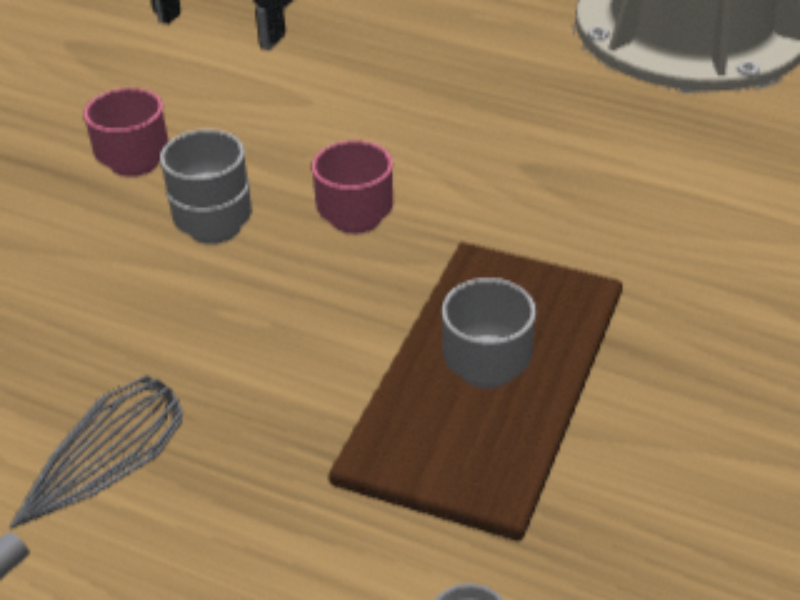

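View pics/t13.png

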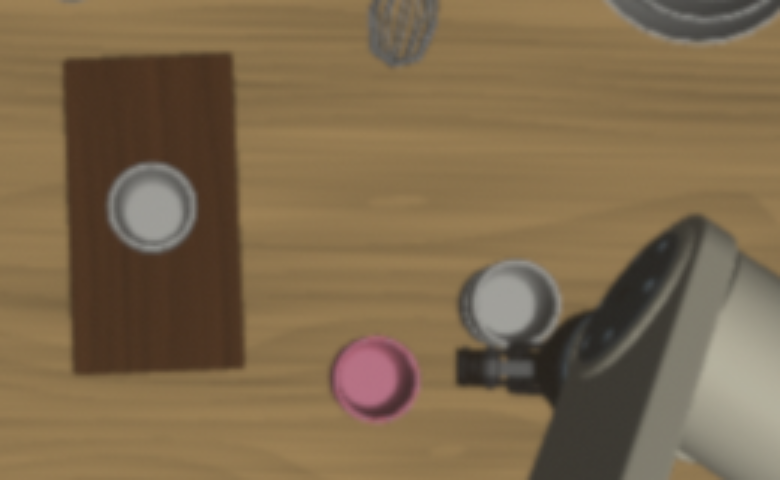

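Wrist: the nested rim is a round ring at (320,165). In the scene crop the two bowls are upright with an even seam at (208,200), and the middle bowl is upright at (488,330) on the board. One numeric check, then hand in.

```bash
python3 - <<'E'
from plant import *
from h import *
p=np.load("pw13.npy",allow_pickle=True).item()
q=cast(p,[(320,99),(320,232),(254,166),(385,166)],.079);print((q[0]+q[1])/2,(q[2]+q[3])/2,q[0,0]-q[1,0],q[2,1]-q[3,1])
print("mid",cast(camera_params("top"),[(260+152/3,140+207/3)],.073))
s=sense();print(s["t"],s["qd"].round(2) if hasattr(s["qd"],"round") else s["qd"])
print(sign_off())
E
```

```text
[ 0.48954526 -0.27931247  0.079     ] [ 0.49080307 -0.27907237  0.079     ] 0.06615635889148902 0.06570111911418003
mid [[5.55268382e-01 3.17496180e-04 7.30000000e-02]]
24.65 [ 0.03  0.12  0.2   0.    0.05 -0.08]
the job is handed in; nothing more can be done
None
```

The job is finished and handed in at 24.65 s of the 69 s allowed; `sign_off()` gave no verdict.

- **What I did:** I lifted the top bowl off the three-high stack and set it on the counter about 140 mm away. I then stood the middle bowl near the centre of the board and nested the top bowl back in the bottom bowl.
- **Nested bowls:** The nested rim is centred at about (0.490, -0.279) m and its measured diameter is 66 mm, as expected for an upright bowl. The bottom bowl measured (0.490, -0.279) before nesting, so the two agree to about 1 mm. That is also where the stack stood at the start.
- **Middle bowl:** It stands upright on the board at about (0.555, 0.000) m, some 4 mm from the board's measured centre.
- **Gripper:** It is clear of everything and open.
- **Disagreements and slips:**
  - The scene and top views differed by about 5 mm on the stack's position, so I used the wrist view.
  - The first set-down of the top bowl briefly pressed on the counter with 34 N at the wrist, because the bowl sat about 3 mm lower in the fingers than I had assumed. I backed off before letting go, and used smaller steps for the last two set-downs.

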